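# Swap tall and low things between the two steps of a spice rack

### The job

On the little two-step rack the pepper mill and the brown bottle stand on the low front step and hide the white ramekin and the small round jar on the step behind. Change them over: mill and bottle into the two wells of the back step, ramekin and jar into the two wells of the front step (which goes left and which right does not matter), each standing upright in a well of its own. Set things down rather than drop them, and never tip one over; the empty wooden board is free for putting something aside on the way.

Things in the scene. Friction and masses are not known exactly. Their poses are not given: they have to be found in the camera images.
- mill: Dark brown turned wooden pepper mill, 58 mm across at the foot, 150 mm tall. Its rounded head (109 to 139 mm above the foot, 50 mm wide at its widest, 122 mm above the foot) is fixed and good to grip from above; a 12 mm metal knob stands on top of it. 0.18 kg. At the start in one of the two front wells. Its origin is the centre of its underside, z up through its top.
- bottle: Round brown glass bottle with a label and a white screw cap (fixed), 58 mm wide, 129 mm tall. The body is straight up to 82 mm above the foot, then slopes in like a plain solid cone to the cap; the cap, 32 mm wide from 113 to 129 mm above the foot, is good to grip from above. 0.26 kg. At the start in the other front well. Its origin is the centre of its underside, z up through its top.
- ramekin: White porcelain ramekin, open at the top with dark crumbs inside, round, 69 mm wide at the rim, 64 mm at the foot, 42 mm tall; grip across the outside of the rim. 0.14 kg. At the start in one of the two back wells. Its origin is the centre of its underside, z up through its top.
- jar: Small round glass jar of cake decorations with a pale grey metal lid (fixed), 66 mm wide at its widest, 45 mm above the foot, 67 mm tall. 0.17 kg. At the start in the other back well. Its origin is the centre of its underside, z up through its top.
- rack: Fixed light-wood rack, 182 mm deep, 284 mm wide; front step's top 26 mm, back step's 68 mm above the worktop; wells 135 mm apart in a row, rows 85 mm apart. Origin on the worktop under its middle; x to its back, y to its left, z up. Behind it to the left hangs a wall cabinet (underside 0.45 m up, front 0.60 m ahead of the robot, right end 0.12 m right of it): lift no higher than needed.
- well_front_left: The round cork-lined well at the left end of the front step of the rack (left and right as the robot sees them). 75 mm wide; origin at the centre of the cork face that things stand on, 6 mm below the step's wooden top; z up, x towards the back of the rack, as the rack's axes. Turns and shifts with the rack.
- well_front_right: The round cork-lined well at the right end of the front step of the rack (left and right as the robot sees them). 75 mm wide; origin at the centre of the cork face that things stand on, 6 mm below the step's wooden top; z up, x towards the back of the rack, as the rack's axes. Turns and shifts with the rack.
- well_back_left: The round cork-lined well at the left end of the back step of the rack (left and right as the robot sees them). 75 mm wide; origin at the centre of the cork face that things stand on, 6 mm below the step's wooden top; z up, x towards the back of the rack, as the rack's axes. Turns and shifts with the rack.
- well_back_right: The round cork-lined well at the right end of the back step of the rack (left and right as the robot sees them). 75 mm wide; origin at the centre of the cork face that things stand on, 6 mm below the step's wooden top; z up, x towards the back of the rack, as the rack's axes. Turns and shifts with the rack.
- board: Empty fixed chopping board of darker wood, 170 x 250 mm, 16 mm thick, with a 24 mm hanging hole near its left end. Origin on the worktop under the middle of the hole-free part (95 mm of board on its right, 58 mm to the hole's edge on its left, 85 mm before and behind); z up. A free place to stand something on: its top is 16 mm above the origin.

How it is judged:
By the outcome, as a careful person would: the job done as asked, in the order asked, and still so for the second after the job is handed in, with the robot touching nothing.
It also fails if it takes over 96 s, if anything falls off the work surface, if the arm or the gripper's body presses on something with over 40 N, if the wrist force passes 120 N, or if a joint passes its speed limit or range.

### The arm

A 6-joint arm with a two-finger parallel gripper is mounted at the origin on a cart in front of the work surface, level with it; the furniture and walls round the work are solid. World frame = base frame: x ahead of the robot, y to its left, z up, the work surface at z = 0. Lengths are in m, angles in degrees, forces in N, time in s.
With the tool pointing down it reaches from about 0.275 to 1 m from the base axis. Payload 8.4 kg.
Tool frame: the origin (TCP) lies at the very end of the fingers, on their centre line; the grasp point (between the pads) lies 19 mm behind it; z points along the fingers, y is the line along which they close (so a half turn about z gives the same grasp; the last joint's range is limited). The gripper opens to 85 mm and grips with 20 to 120 N. Pads are 22 mm wide; open, the fingers measure 114 mm over their backs; the gripper's body (76 mm by 85 mm) begins 54 mm behind the grasp point. The pads swing forward as they close: fully open they stand 13 mm farther back than shut.
Start: joints at [-64.538, 20.225, 93.587, -0, 66.188, -0.138], TCP at [0.27, -0.564, 0.231] pointing down, gripper open.
Joint ranges: [-150.9, 150.9], [-52.94, 120.26], [3.33, 152.33], [-74.26, 254.26], [0, 154.13], [-172.89, 172.89]. Speed limits (degrees/s): [127.2, 127.2, 159.86, 180, 180, 180].

### API

Orientations are given as [roll, pitch, yaw] about the fixed x, y, z axes, in that order (R = Rz(yaw) Ry(pitch) Rx(roll)).
In Python, from station import manip gives the robot as it stands.
- The arm moves only by the tool drive_tool, never from a script. Its argument "increments" is text: rows parted by semicolons, each of 7 numbers parted by spaces: the shift along the world's x, y, z normalised to -1 to 1, where 1 is 0.3 m, then the turn, a rotation vector about the world's x, y, z normalised to -1 to 1, where 1 is pi/2 rad, then the closure, from 0 (fully open) to 1 (shut). In form: tx ty tz ax ay az claw; .... A call has 1 to 10 rows; each row is the pose to reach, as a shift and turn from the pose commanded when the call began; what a row does not reach only later rows make up. A row lasts 1/8 s, in which the tool goes at most 62.5 mm and 10.7 degrees, less where a joint would pass 70% of its speed; a pose out of reach is approached as far as the arm can. A call with a number of a shift or a turn outside -1 to 1 is refused whole. A call with a gripper value outside its range is refused whole. The fingers move at their own pace and stop on an object; "squeeze" is the grip in N (left out, the last holds). Time passes only in rows, so rows that repeat a pose let the fingers close. It gives the time, the measured TCP pose, the force, the opening and the grip force at its end, in the units of the state.
- manip.read_state(): the state, without advancing time (a new reading comes with each control period).
- manip.read_camera(name): name is "side" or "top" or "wrist"; returns the picture (480x640x3 uint8, red, green, blue); there is no depth.
- manip.camera_params(name): a dict with "K" (3x3 intrinsics, pixels), "rvec" (rotation vector, rad) and "tvec" (3), from world to camera coordinates, as OpenCV has them; the wrist camera has in their place "hand_eye" (4x4, takes a point from camera to tool coordinates, whose origin is the TCP and whose axes are the flange's). Camera axes: x right, y down, z forward; pixel columns grow to the right and rows downward; lengths in m; the calibration is good to about 2 mm. A picture is of the moment at which its call begins: read the wrist's pose just before it. camera_params takes no time and is no camera call.
- manip.finish_job(): hands the job in; it is judged then, once.
The state is a dict: "clock": time; "joint_positions": joint angles; "dq": joint speeds; "effort": joint torques, N m; "tcp_pos": TCP position; "tcp_rot": TCP orientation; "ft_force": force on the tool from outside, world axes, zero at the start; "ft_torque": the same for the moment, N m; "finger_gap": finger opening in m; "grip_force": force on a finger pad.
Only numpy, scipy, OpenCV 4.12 (cv2) and the standard library are available. Lean on these libraries where they do the work, as an engineer would, in place of code of your own. Each camera call takes 0.05 s, during which the arm holds its last target. There are 200 camera calls.

## Working session

There is one attempt and no reset: what is moved stays moved. The work goes in short steps, Python scripts to look and compute and a tool call to move; the robot and the scene stay as the last step left them, time stands still between calls to the robot, and variables do not carry over. Pictures are saved under pics/ and viewed, at most 14 in all, crops included, and the job is handed in when it is done.

Besides the shell and the picture viewer there is one more tool, called as name(argument=value, ...) on one line, values as JSON. drive_tool: Moves the arm, as the interface text tells. Scaled input: -1 to 1 covers 0.3 m each way for a shift and pi/2 rad each way for a turn. Its arguments: {"type":"object","properties":{"increments":{"type":"string"},"squeeze":{"type":"number"}},"required":["increments"]}

```bash
mkdir -p pics; ls; python3 - <<'E'
from station import manip
import cv2,numpy as np
for n in("top","side"):
    cv2.imwrite(f"pics/{n}0.png",manip.read_camera(n)[:,:,::-1])
    p=manip.camera_params(n);R=cv2.Rodrigues(np.array(p["rvec"]))[0];print(n,p["K"],(-R.T@np.array(p["tvec"])).ravel())
    print(R)
print(manip.camera_params("wrist"));print(manip.read_state())
E
```

```text
pics
top [[436.91313785   0.         320.6310292 ]
 [  0.         436.91313785 241.46107136]
 [  0.           0.           1.        ]] [ 0.42347987 -0.01998709  1.00687135]
[[-0.01456627 -0.99986602 -0.00746707]
 [-0.99717673  0.01507646 -0.0735613 ]
 [ 0.07366402  0.00637448 -0.99726274]]
side [[539.29037421   0.         319.65856146]
 [  0.         539.29037421 238.55997027]
 [  0.           0.           1.        ]] [0.36177687 0.81689843 0.47413221]
[[-0.99029573 -0.13867413  0.00915713]
 [-0.06819149  0.42744007 -0.9014682 ]
 [ 0.12109619 -0.89334454 -0.43274847]]
{'K': array([[351.56294357,   0.        , 310.76750555],
       [  0.        , 351.56294357, 233.30351203],
       [  0.        ,   0.        ,   1.        ]]), 'hand_eye': array([[-3.79619049e-05, -9.57763840e-01, -2.87555953e-01,
         7.36376031e-02],
       [ 9.99999993e-01, -6.77783796e-05,  9.37340233e-05,
        -9.34676046e-04],
       [-1.09265135e-04, -2.87555947e-01,  9.57763836e-01,
        -1.42451710e-01],
       [ 0.00000000e+00,  0.00000000e+00,  0.00000000e+00,
         1.00000000e+00]])}
{'clock': 0.1, 'joint_positions': array([-6.45370588e+01,  2.02603601e+01,  9.36261593e+01, -4.42606868e-04,
        6.61884510e+01, -1.37428730e-01]), 'dq': array([-0.0338485 , -0.16652746, -0.08187474, -0.0007098 , -0.05936074,
        0.01816072]), 'effort': array([ 1.62780721e-04, -6.06358480e+01, -3.42817068e+01, -3.89121533e-05,
        3.96084521e-03, -2.01094377e-05]), 'tcp_pos': array([ 0.26986388, -0.56324111,  0.23060664]), 'tcp_rot': array([-1.79925029e+02,  2.24873522e-04,  2.56005490e+01]), 'ft_force': array([-0.00495521, -0.35851227, -0.05762549]), 'ft_torque': array([-0.04571505,  0.00276066, -0.02183228]), 'grip_force': 0.0, 'finger_gap': 0.08545422188408512}
```

View pics/top0.png

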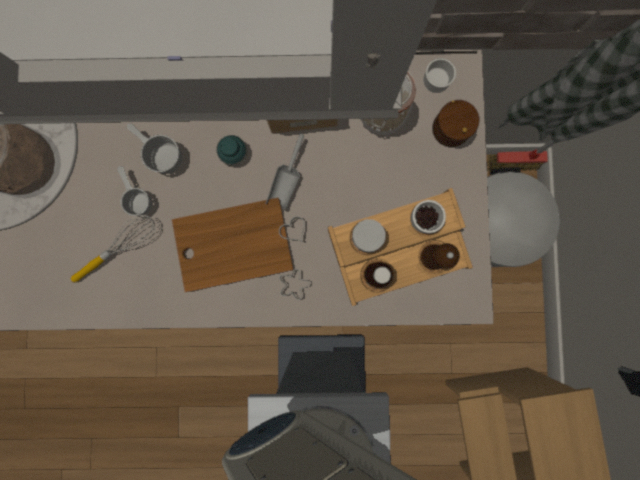

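View pics/side0.png

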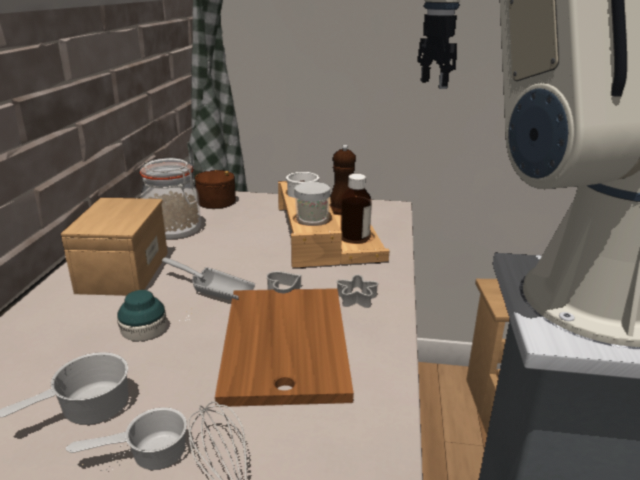

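The top view shows the bottle cap at (382,275), mill knob (450,256), jar lid (369,236) and ramekin (429,217), with the board at (175-292, 200-290). The side view confirms the bottle is front-left and the jar back-left.

```bash
cat > h.py <<'E'
import numpy as np,cv2
from scipy.spatial.transform import Rotation as Ro
from station import manip
def cam(n,s=None):
    p=manip.camera_params(n);K=np.array(p["K"])
    if n!="wrist":
        R=cv2.Rodrigues(np.array(p["rvec"]))[0];return K,R.T,(-R.T@np.array(p["tvec"])).ravel()
    H=np.array(p["hand_eye"]);Rt=Ro.from_euler("xyz",s["tcp_rot"],degrees=True).as_matrix()
    return K,Rt@H[:3,:3],Rt@H[:3,3]+s["tcp_pos"]
def cast(c,uv,z):
    K,R,o=c;d=R@np.linalg.solve(K,[uv[0],uv[1],1.]);return o+d*(z-o[2])/d[2]
def proj(c,P):
    K,R,o=c;q=K@(R.T@(np.array(P)-o));return q[:2]/q[2]
def blobs(mask,box,amin=20):
    x0,y0,x1,y1=box;m=np.zeros(mask.shape,np.uint8);m[y0:y1,x0:x1]=mask[y0:y1,x0:x1]
    cs=cv2.findContours(m,cv2.RETR_EXTERNAL,cv2.CHAIN_APPROX_NONE)[0]
    return sorted([c for c in cs if cv2.contourArea(c)>amin],key=cv2.contourArea)[::-1]
E
python3 - <<'E'
from h import *
im=cv2.imread("pics/top0.png");c=cam("top");hsv=cv2.cvtColor(im,cv2.COLOR_BGR2HSV)
grey=((hsv[:,:,1]<60)&(hsv[:,:,2]>110)).astype(np.uint8)*255
for n,box,z in(("cap",(365,262,396,292),.149),("jar",(346,215,392,258),.129),("ram",(408,198,450,237),.104),("knob",(443,249,457,263),.170)):
    b=blobs(grey,box,5)
    for k in b[:2]:
        (u,v),r=cv2.minEnclosingCircle(k);print(n,u,v,r,cv2.contourArea(k),cast(c,(u,v),z),r*2/436.9*(1.007-z))
for n,uv,z in(("BL",(330,229),.068),("BR",(453,193),.068),("FR",(468,266),.026),("FL",(352,303),.026)):print(n,cast(c,uv,z))
wood=((hsv[:,:,1]>110)&(hsv[:,:,2]>60)).astype(np.uint8)*255
k=blobs(wood,(165,190,300,300))[0];print("board",cv2.minAreaRect(k),[cast(c,p,.016).round(3) for p in cv2.boxPoints(cv2.minAreaRect(k))])
k=blobs(wood,(322,185,480,310))[0];print("rack",cv2.boxPoints(cv2.minAreaRect(k)))
E
```

```text
cap 381.5 274.5 7.905794143676758 176.5 [ 0.42025747 -0.13260439  0.149     ] 0.031051368163308116
jar 368.32061767578125 235.06106567382812 16.476064682006836 769.5 [ 0.49980356 -0.11066487  0.129     ] 0.06622103360403754
jar 358.0 218.5 12.500100135803223 79.5 [ 0.53371568 -0.09058158  0.129     ] 0.05024073206333362
ram 428.340087890625 216.5106658935547 16.951335906982422 813.5 [ 0.53874831 -0.23867236  0.104     ] 0.0700712122865879
ram 415.5 200.5 7.905794143676758 32.5 [ 0.57273542 -0.21307335  0.104     ] 0.03267993642362148
knob 450.0 255.0 2.2361679077148438 12.0 [ 0.4556019  -0.26160037  0.17      ] 0.008567967675703017
BL [ 0.51949822 -0.03460436  0.068     ]
BR [ 0.59381102 -0.302417    0.068     ]
FR [ 0.43593247 -0.34244173  0.026     ]
FL [ 0.35748248 -0.0815632   0.026     ]
board ((231.67398071289062, 244.43341064453125), (73.94309997558594, 110.38638305664062), 78.51800537109375) [array([0.553, 0.33 , 0.016]), array([0.6  , 0.082, 0.016]), array([0.434, 0.05 , 0.016]), array([0.388, 0.295, 0.016])]
rack [[327.24283 227.55644]
 [452.27188 187.96391]
 [476.80258 265.4292 ]
 [351.77353 305.02173]]
```

drive_tool(increments="0.3 0.9 0.15 0 0 -0.107 0;0.3 0.9 0.15 0 0 -0.107 0;0.3 0.9 0.15 0 0 -0.107 0;0.3 0.9 0.15 0 0 -0.107 0;0.3 0.9 0.15 0 0 -0.107 0;0.3 0.9 0.15 0 0 -0.107 0;0.3 0.9 0.15 0 0 -0.107 0")

```text
clock: 0.98
tcp_pos: [0.36, -0.2939, 0.2762]
tcp_rot: [180.0, 0.0, 16.0]
ft_force: [0.9, -1.3, 0.4]
finger_gap: 0.0853
grip_force: 0.0
```

drive_tool(increments="0.2 0.3 0 0 0 0 0;0.2 0.3 0 0 0 0 0;0.2 0.3 0 0 0 0 0;0.2 0.3 0 0 0 0 0")

```text
clock: 1.48
tcp_pos: [0.4197, -0.2046, 0.2759]
tcp_rot: [-180.0, 0.1, 16.0]
ft_force: [0.5, -0.0, -0.8]
finger_gap: 0.0852
grip_force: 0.0
```

```bash
python3 - <<'E'
from h import *
import pickle
s=manip.read_state();im=manip.read_camera("wrist")[:,:,::-1];cv2.imwrite("pics/w1.png",im);pickle.dump(s,open("w1.pkl","wb"))
print(s["clock"],s["tcp_pos"],s["tcp_rot"],s["joint_positions"]);c=cam("wrist",s)
for n,P in dict(cap=(.420,-.1326,.149),jar=(.4998,-.1107,.129),ram=(.5387,-.2387,.104),knob=(.4556,-.2616,.17)).items():print(n,proj(c,P))
E
```

```text
1.475 [ 0.41969134 -0.2045832   0.27586148] [-1.79992690e+02  5.73993508e-02  1.59530242e+01] [-2.61472419e+01  3.28546112e+00  1.09135092e+02 -3.57494050e-02
  6.76269401e+01  4.79133588e+01]
cap [223.09199332 199.31522686]
jar [222.69794646  87.43684777]
ram [390.88574037  87.81962921]
knob [401.84637679 206.69886496]
```

View pics/w1.png

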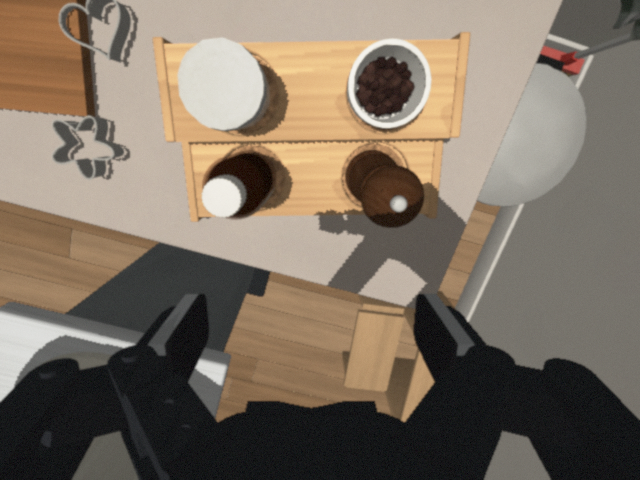

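The wrist picture shows the jar lid at (223,85), ramekin rim (390,85), cap (224,196) and knob (398,204). The rack edges run nearly level, with the back edge from (158,40) to (468,33).

```bash
python3 - <<'E'
from h import *
import pickle
s=pickle.load(open("w1.pkl","rb"));c=cam("wrist",s);im=cv2.imread("pics/w1.png");hsv=cv2.cvtColor(im,cv2.COLOR_BGR2HSV)
grey=((hsv[:,:,1]<60)&(hsv[:,:,2]>150)).astype(np.uint8)*255
P={}
for n,box,z in(("cap",(195,168,252,222),.149),("jar",(170,30,275,136),.129),("ram",(340,35,440,135),.104),("knob",(385,190,412,220),.170)):
    k=blobs(grey,box,5)[0];e=cv2.fitEllipse(cv2.convexHull(k));u,v=e[0];P[n]=cast(c,(u,v),z);print(n,np.round(e[0],1),np.round(e[1],1),P[n].round(4))
wood=((hsv[:,:,1]>70)&(hsv[:,:,2]>110)&(hsv[:,:,0]<25)).astype(np.uint8)
def line(z,cols,rows,first):
    pts=[]
    for u in cols:
        r=[v for v in rows if wood[v-1:v+2,u].sum()==3]
        if r: pts.append(cast(c,(u,r[0 if first else -1]),z)[:2])
    vx,vy,x,y=cv2.fitLine(np.float32(pts),cv2.DIST_HUBER,0,.01,.01).ravel();return np.degrees(np.arctan2(-vx*np.sign(-vy),vy*np.sign(vy)*1)) if 0 else (np.degrees(np.arctan(-vx/vy)),x,y)
print("back edge",line(.068,list(range(270,345))+list(range(435,450)),range(25,70),True))
print("back step front edge",line(.068,range(200,430),range(128,150),False) , "front edge",line(.026,list(range(250,320)),range(150,235),False))
for n,uv,z in(("BL",(155,39),.068),("BR",(469,33),.068),("L",(165,141),.068),("R",(460,136),.068)):print(n,cast(c,uv,z).round(4))
E
```

```text
cap [225.  219.7] [51.5 86.5] [ 0.4043 -0.1374  0.149 ]
jar [221.8  44.4] [104.8 172.1] [ 0.5286 -0.104   0.129 ]
ram [389.2  48.9] [ 99.9 160. ] [ 0.5658 -0.2275  0.104 ]
knob [398.6 203.8] [13.7 14. ] [ 0.4569 -0.2586  0.17  ]
back edge (np.float32(16.90311), np.float32(0.5649967), np.float32(-0.1793935))
back step front edge (np.float32(15.951425), np.float32(0.46475387), np.float32(-0.16748326)) front edge (np.float32(15.953535), np.float32(0.3902837), np.float32(-0.17979154))
BL [ 0.5246 -0.0291  0.068 ]
BR [ 0.606  -0.2964  0.068 ]
L [ 0.4395 -0.0517  0.068 ]
R [ 0.522  -0.3234  0.068 ]
```

```bash
python3 - <<'E'
import cv2
im=cv2.imread("pics/w1.png");cv2.imwrite("pics/w1c.png",cv2.resize(im[20:230,140:490],None,fx=2.2,fy=2.2,interpolation=cv2.INTER_CUBIC))
E
```

```text
(no output)
```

View pics/w1c.png

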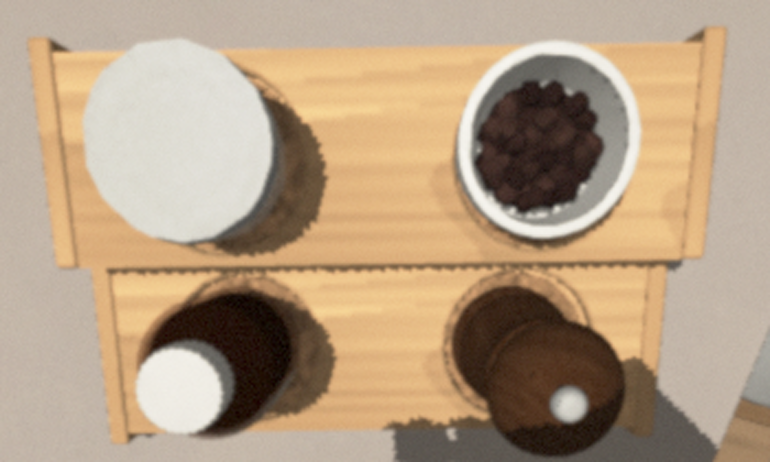

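The crop gives centres, in wrist pixels: jar lid (221.4,84.1), ramekin rim (389.5,84.1), cap (224.1,195.5) and knob (398.6,203.8).

```bash
python3 - <<'E'
from h import *
import pickle
s=pickle.load(open("w1.pkl","rb"));c=cam("wrist",s)
P={n:cast(c,uv,z)[:2] for n,uv,z in(("cap",(224.1,195.5),.149),("jar",(221.4,84.1),.129),("ram",(389.5,84.1),.104),("mill",(398.6,203.8),.17))}
T=dict(cap=(.4203,-.1326),jar=(.4998,-.1107),ram=(.5387,-.2387),mill=(.4556,-.2616))
for n in P:print(n,P[n].round(4),T[n])
for Q in (P,T):
  M=np.mean([Q[n] for n in Q],0);a=np.radians(16)
  ex=np.array([np.cos(a),np.sin(a)]);ey=np.array([-np.sin(a),np.cos(a)])
  print("centre",M.round(4))
  for n,i,j in(("cap",-1,1),("jar",1,1),("ram",1,-1),("mill",-1,-1)):
    d=np.array(Q[n])-M;print(n,"well",(M+i*.0425*ex+j*.0675*ey).round(4),"rack-frame",(d@ex).round(4),(d@ey).round(4))
# rack end-plate corners
for n,uv,z in(("BLtop",(155,39),.068),("BRtop",(469,33),.068)):print(n,cast(c,uv,z).round(4))
E
```

```text
cap [ 0.4232 -0.1327] (0.4203, -0.1326)
jar [ 0.5018 -0.1093] (0.4998, -0.1107)
ram [ 0.5411 -0.2366] (0.5387, -0.2387)
mill [ 0.457  -0.2586] (0.4556, -0.2616)
centre [ 0.4808 -0.1843]
cap well [ 0.4213 -0.1311] rack-frame -0.0412 0.0655
jar well [ 0.503  -0.1077] rack-frame 0.041 0.0663
ram well [ 0.5402 -0.2375] rack-frame 0.0436 -0.0669
mill well [ 0.4585 -0.2609] rack-frame -0.0434 -0.0649
centre [ 0.4786 -0.1859]
cap well [ 0.4191 -0.1327] rack-frame -0.0414 0.0673
jar well [ 0.5008 -0.1093] rack-frame 0.0411 0.0664
ram well [ 0.5381 -0.2391] rack-frame 0.0432 -0.0673
mill well [ 0.4564 -0.2625] rack-frame -0.043 -0.0664
BLtop [ 0.5246 -0.0291  0.068 ]
BRtop [ 0.606  -0.2964  0.068 ]
```

drive_tool(increments="0.121 -0.187 0 0 0 0.011 0;0.121 -0.187 0 0 0 0.011 0;0.121 -0.187 -0.2 0 0 0.011 0;0.121 -0.187 -0.4 0 0 0.011 0;0.121 -0.187 -0.52 0 0 0.011 0;0.121 -0.187 -0.52 0 0 0.011 0.2;0.121 -0.187 -0.52 0 0 0.011 1;0.121 -0.187 -0.52 0 0 0.011 1;0.121 -0.187 -0.52 0 0 0.011 1;0.121 -0.187 -0.52 0 0 0.011 1", squeeze=40)

```text
clock: 2.78
tcp_pos: [0.4577, -0.2607, 0.1222]
tcp_rot: [179.8, -0.1, 17.0]
ft_force: [0.1, -1.4, 8.6]
finger_gap: 0.0467
grip_force: 42.0
```

drive_tool(increments="0 0 0 0 0 0 0.3;0 0 0 0 0 0 0.3;0 0 -0.03 0 0 0 0.3;0 0 -0.03 0 0 0 1;0 0 -0.03 0 0 0 1;0 0 -0.03 0 0 0 1;0 0 -0.03 0 0 0 1")

```text
clock: 3.65
tcp_pos: [0.4562, -0.2596, 0.1112]
tcp_rot: [-180.0, 0.0, 17.0]
ft_force: [0.0, 0.1, -2.2]
finger_gap: 0.0476
grip_force: 40.5
```

drive_tool(increments="0 0 0.06 0 0 0 1;0 0 0.2 0 0 0 1;0 0 0.37 0 0 0 1;0 0.07 0.5 0 0 0 1;0 0.2 0.5 0 0 0 1;0.01 0.36 0.5 0 0 0 1;0.02 0.52 0.5 0 0 0 1;0.04 0.68 0.5 0 0 0 1;0.06 0.84 0.5 0 0 0 1;0.08 1 0.5 0 0 0 1")

```text
clock: 4.9
tcp_pos: [0.4802, 0.0418, 0.2614]
tcp_rot: [180.0, -0.0, 17.0]
ft_force: [0.3, -0.8, -1.9]
finger_gap: 0.0475
grip_force: 40.9
```

drive_tool(increments="0 0.16 0 0 0 0 1;0 0.3 -0.06 0 0 0 1;0 0.38 -0.2 0 0 0 1;0 0.38 -0.35 0 0 0 1;0 0.38 -0.45 0 0 0 1;0 0.38 -0.49 0 0 0 1;0 0.38 -0.49 0 0 0 1")

```text
clock: 5.78
tcp_pos: [0.4802, 0.1541, 0.1142]
tcp_rot: [180.0, 0.1, 17.0]
ft_force: [-0.3, -0.5, -2.0]
finger_gap: 0.0473
grip_force: 41.2
```

```bash
python3 - <<'E'
from h import *
cv2.imwrite("pics/s1.png",manip.read_camera("side")[:,:,::-1])
E
```

```text
(no output)
```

View pics/s1.png

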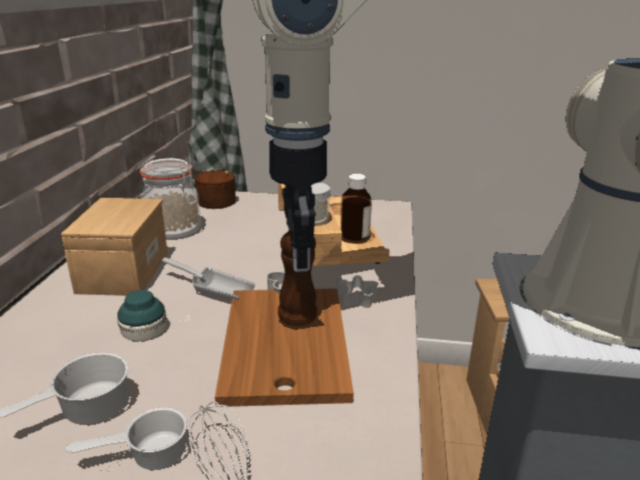

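The mill hangs upright just above the board, foot at about (297,322). I'll lower it the last few mm.

drive_tool(increments="0 0 -0.013 0 0 0 1;0 0 -0.022 0 0 0 1;0 0 -0.022 0 0 0 1")

```text
clock: 6.2
tcp_pos: [0.4804, 0.1542, 0.1079]
tcp_rot: [-180.0, -0.0, 17.0]
ft_force: [-0.1, 0.3, -2.2]
finger_gap: 0.0473
grip_force: 41.2
```

drive_tool(increments="0 0 -0.004 0 0 0 1;0 0 -0.008 0 0 0 1;0 0 -0.008 0 0 0 1")

```text
clock: 6.58
tcp_pos: [0.4815, 0.1545, 0.1062]
tcp_rot: [180.0, -0.1, 17.0]
ft_force: [0.7, -1.3, 6.4]
finger_gap: 0.0474
grip_force: 41.0
```

drive_tool(increments="0 0 0.004 0 0 0 0.6;0 0 0.004 0 0 0 0;0 0 0.004 0 0 0 0;0 0 0.15 0 0 0 0;0 0 0.35 0 0 0 0;0 -0.1 0.54 0 0 0 0;-0.05 -0.3 0.54 0 0 0 0;-0.1 -0.5 0.54 0 0 0 0;-0.15 -0.7 0.54 0 0 0 0;-0.2 -0.9 0.54 0 0 0 0")

```text
clock: 7.82
tcp_pos: [0.4197, -0.1174, 0.2675]
tcp_rot: [180.0, -0.0, 17.0]
ft_force: [0.8, -0.1, 0.3]
finger_gap: 0.0852
grip_force: 0.0
```

drive_tool(increments="0 -0.2 0 0 0 0 0;0 -0.3 0 0 0 0 0;0 -0.3 0 0 0 0 0;0 -0.3 0 0 0 0 0")

```text
clock: 8.32
tcp_pos: [0.4201, -0.2052, 0.2671]
tcp_rot: [-180.0, 0.0, 16.9]
ft_force: [0.1, 0.8, -0.6]
finger_gap: 0.0853
grip_force: 0.0
```

```bash
python3 - <<'E'
from h import *
import pickle
s=manip.read_state();im=manip.read_camera("wrist")[:,:,::-1].copy();pickle.dump(s,open("w2.pkl","wb"));cv2.imwrite("pics/w2.png",im)
print(s["clock"],s["tcp_pos"],s["tcp_rot"]);c=cam("wrist",s)
P=proj(c,(.4586,-.262,.026));print("FR well rim pred",P)
for z in(.026,):
  q=[proj(c,(.4586+.0375*np.cos(t),-.262+.0375*np.sin(t),z)) for t in np.linspace(0,6.28,40)]
v=im.copy()
for p in q: cv2.circle(v,tuple(int(round(x*8)) for x in p),4,(255,0,0),-1,shift=3)
v=cv2.resize(v[20:230,140:490],None,fx=2.2,fy=2.2,interpolation=cv2.INTER_CUBIC);cv2.imwrite("pics/w2c.png",v)
E
```

```text
8.325 [ 0.4201209  -0.20515145  0.26705462] [-1.79955048e+02  1.58540463e-02  1.69383870e+01]
FR well rim pred [372.10882629 178.78102213]
```

View pics/w2c.png

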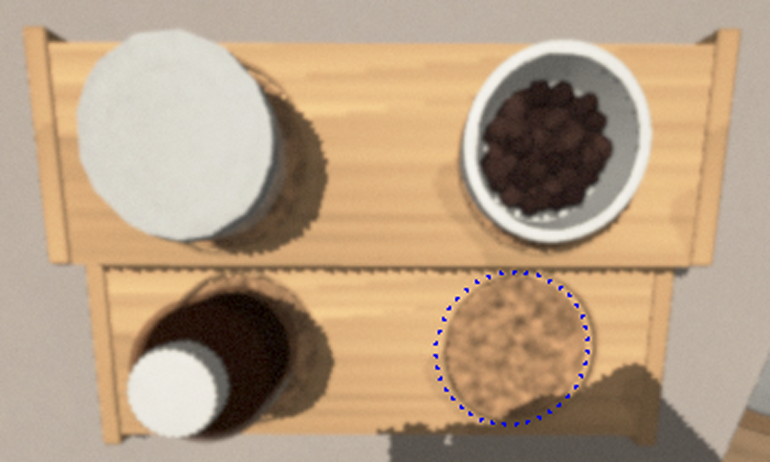

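The crop shows the empty front-right cork well about 6 crop px (3 mm) right of my prediction. The ramekin is at crop (557,141). I'm updating the well estimate and grasping the ramekin.

drive_tool(increments="0.15 -0.04 0 0 0 0 0;0.3 -0.08 0 0 0 0 0;0.399 -0.105 0 0 0 0 0;0.399 -0.105 -0.15 0 0 0 0;0.399 -0.105 -0.33 0 0 0 0;0.399 -0.105 -0.48 0 0 0 0;0.399 -0.105 -0.57 0 0 0 0;0.399 -0.105 -0.62 0 0 0 0;0.399 -0.105 -0.653 0 0 0 0;0.399 -0.105 -0.653 0 0 0 0")

```text
clock: 9.62
tcp_pos: [0.5403, -0.237, 0.0715]
tcp_rot: [180.0, -0.0, 17.0]
ft_force: [0.7, -0.1, -0.0]
finger_gap: 0.0854
grip_force: 0.0
```

drive_tool(increments="0 0 0 0 0 0 0.15;0 0 0 0 0 0 0.4;0 0 0 0 0 0 1;0 0 0 0 0 0 1", squeeze=30)

```text
clock: 10.12
tcp_pos: [0.5407, -0.2375, 0.0729]
tcp_rot: [179.9, -0.1, 16.9]
ft_force: [-0.5, 0.6, 5.7]
finger_gap: 0.0666
grip_force: 32.2
```

```bash
python3 - <<'E'
from h import *
import pickle
s=pickle.load(open("w2.pkl","rb"));c=cam("wrist",s)
r=lambda u,v:(u/2.2+140,v/2.2+20)
for n,uv,z in(("ram",r(557,141),.104),("jar",r(174,136),.129),("cap",r(171.5,389),.149),("FR",r(518.5,348),.026)):print(n,cast(c,uv,z).round(4))
E
```

```text
ram [ 0.5416 -0.2363  0.104 ]
jar [ 0.5014 -0.1086  0.129 ]
cap [ 0.4223 -0.1306  0.149 ]
FR [ 0.4603 -0.2655  0.026 ]
```

drive_tool(increments="0 0 0.03 0 0 0 1;0 0 0.1 0 0 0 1;-0.05 -0.02 0.12 0 0 0 1;-0.16 -0.06 0.12 0 0 0 1;-0.25 -0.09 0.1 0 0 0 1;-0.271 -0.097 0.02 0 0 0 1;-0.271 -0.097 -0.07 0 0 0 1;-0.271 -0.097 -0.11 0 0 0 1;-0.271 -0.097 -0.125 0 0 0 1;-0.271 -0.097 -0.125 0 0 0 1")

```text
clock: 11.38
tcp_pos: [0.4589, -0.2665, 0.0342]
tcp_rot: [180.0, -0.0, 17.0]
ft_force: [-0.0, 0.5, -1.3]
finger_gap: 0.0665
grip_force: 34.1
```

```bash
python3 - <<'E'
from h import *
import pickle
s=manip.read_state();im=manip.read_camera("wrist")[:,:,::-1].copy();pickle.dump(s,open("w3.pkl","wb"));cv2.imwrite("pics/w3.png",im)
print(s["tcp_pos"],s["ft_force"])
E
```

```text
[ 0.45887492 -0.26646465  0.03416993] [-0.01401814  0.49595074 -1.3093042 ]
```

View pics/w3.png

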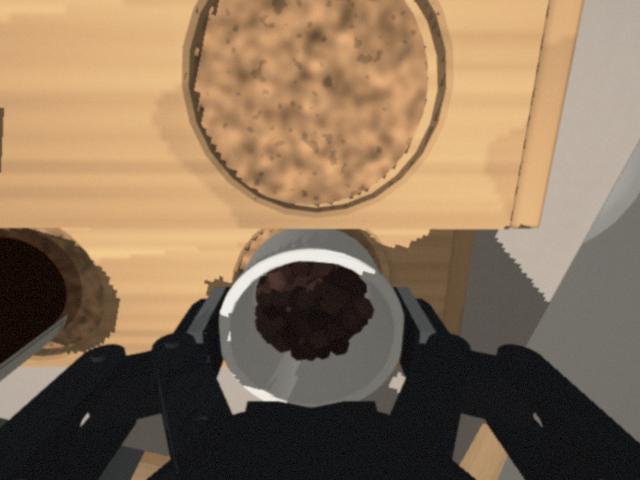

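The ramekin is gripped level at (312,325). It is centred laterally on the ring of the front well, whose visible arc spans columns 238–383. The empty back-right well has its front rim at (318,212) and its sides at 183 and 447. Lowering.

drive_tool(increments="0 0 -0.008 0 0 0 1;0 0 -0.014 0 0 0 1;0 0 -0.017 0 0 0 1;0 0 -0.017 0 0 0 1")

```text
clock: 11.92
tcp_pos: [0.4597, -0.2666, 0.0308]
tcp_rot: [179.9, -0.1, 17.0]
ft_force: [-4.6, 4.1, 22.9]
finger_gap: 0.0664
grip_force: 35.8
```

```bash
python3 - <<'E'
from h import *
import pickle
s=pickle.load(open("w3.pkl","rb"));c=cam("wrist",s)
f=cast(c,(318,211),.068);l=cast(c,(183,75),.068);r=cast(c,(449,75),.068);ex=np.array([.957,.291,0])
print(f+.0375*ex,(l+r)/2,np.linalg.norm(l-r))
E
```

```text
[ 0.5412997 -0.2427469  0.068    ] [ 0.54305695 -0.24133757  0.068     ] 0.07560097889333862
```

drive_tool(increments="0 0 0.005 0 0 0 1;0 0 0.006 0 0 0 0.3;0 0 0.006 0 0 0 0;0 0 0.006 0 0 0 0;0 0 0.12 0 0 0 0;0 0 0.3 0 0 0 0;0 0 0.46 0 0 0 0;-0.03 0.12 0.55 0 0 0 0;-0.08 0.3 0.55 0 0 0 0;-0.124 0.449 0.55 0 0 0 0")

```text
clock: 13.18
tcp_pos: [0.4208, -0.1303, 0.194]
tcp_rot: [180.0, -0.0, 16.9]
ft_force: [0.2, 0.4, -0.2]
finger_gap: 0.0855
grip_force: 0.0
```

```bash
python3 - <<'E'
from h import *
import pickle
s=manip.read_state();im=manip.read_camera("wrist")[:,:,::-1].copy();pickle.dump(s,open("w4.pkl","wb"));cv2.imwrite("pics/w4.png",im)
print(s["tcp_pos"],s["tcp_rot"])
E
```

```text
[ 0.42079632 -0.13032052  0.19397997] [ 1.79992697e+02 -2.20824050e-02  1.69272157e+01]
```

View pics/w4.png

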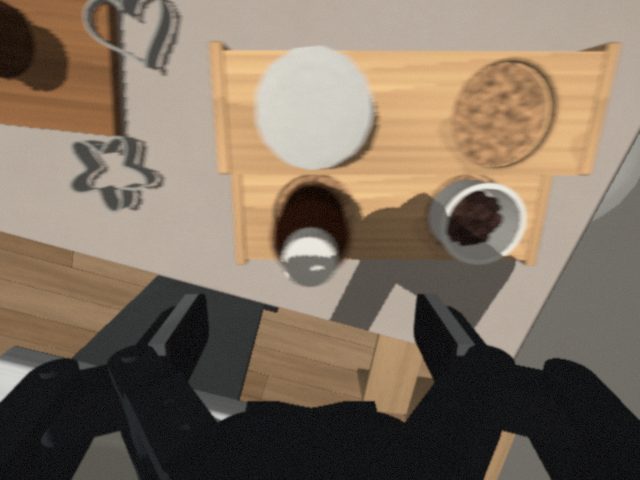

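The ramekin stands in the front-right well at (482,222). The cap at (310,257) is centred between the fingers. The back-right well is empty. Grasping the bottle cap.

drive_tool(increments="0 0 -0.1 0 0 0 0;0 0 -0.18 0 0 0 0;0 0 -0.218 0 0 0 0;0 0 -0.218 0 0 0 0.3;0 0 -0.218 0 0 0 0.5;0 0 -0.218 0 0 0 1;0 0 -0.218 0 0 0 1;0 0 -0.218 0 0 0 1", squeeze=50)

```text
clock: 14.22
tcp_pos: [0.4221, -0.1316, 0.1294]
tcp_rot: [180.0, -0.1, 16.9]
ft_force: [-0.6, 2.5, 6.7]
finger_gap: 0.0312
grip_force: 46.3
```

drive_tool(increments="0 0 0 0 0 0 0.4;0 0 0.015 0 0 0 0.4;0 0 0.015 0 0 0 1;0 0 0.015 0 0 0 1;0 0 0.015 0 0 0 1")

```text
clock: 14.85
tcp_pos: [0.4221, -0.1318, 0.1335]
tcp_rot: [180.0, -0.1, 17.0]
ft_force: [-1.0, 0.7, 7.2]
finger_gap: 0.03
grip_force: 48.9
```

drive_tool(increments="0 0 0.06 0 0 0 1;0 0 0.18 0 0 0 1;0 0 0.28 0 0 0 1;0.03 -0.09 0.3 0 0 0 1;0.1 -0.21 0.3 0 0 0 1;0.2 -0.32 0.3 0 0 0 1;0.31 -0.368 0.3 0 0 0 1;0.398 -0.368 0.28 0 0 0 1;0.398 -0.368 0.21 0 0 0 1;0.398 -0.368 0.17 0 0 0 1")

```text
clock: 16.1
tcp_pos: [0.5401, -0.2416, 0.1821]
tcp_rot: [-179.9, 0.1, 17.0]
ft_force: [-0.3, -0.1, -2.2]
finger_gap: 0.0302
grip_force: 50.0
```

```bash
python3 - <<'E'
from h import *
import pickle
s=manip.read_state();w=manip.read_camera("wrist")[:,:,::-1];t=manip.read_camera("top")[:,:,::-1];d=manip.read_camera("side")[:,:,::-1]
print(s["tcp_pos"],s["ft_force"])
for n,i in(("w",w),("t",t),("d",d)):cv2.imwrite(f"pics/{n}5.png",i)
cv2.imwrite("pics/c5.png",np.vstack([cv2.resize(w,(400,300)),cv2.resize(d[130:280,230:430],(400,300))]))
E
```

```text
[ 0.54010999 -0.24161662  0.18213243] [-0.31166117 -0.06822001 -2.22198486]
```

View pics/c5.png

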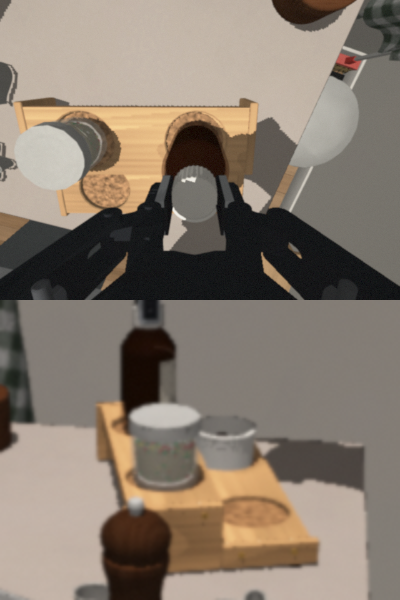

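The bottle hangs upright over the back-right well, with the ring arc visible evenly behind it. The mill and ramekin are standing. Lowering.

drive_tool(increments="0 0 -0.012 0 0 0 1;0 0 -0.022 0 0 0 1;0 0 -0.026 0 0 0 1;0 0 -0.026 0 0 0 1")

```text
clock: 16.75
tcp_pos: [0.5409, -0.242, 0.1762]
tcp_rot: [180.0, -0.0, 17.0]
ft_force: [-0.5, -0.3, -1.9]
finger_gap: 0.0297
grip_force: 50.0
```

drive_tool(increments="0 0 -0.005 0 0 0 1;0 0 -0.009 0 0 0 1;0 0 -0.009 0 0 0 1")

```text
clock: 17.12
tcp_pos: [0.5419, -0.2423, 0.1756]
tcp_rot: [179.9, -0.1, 17.0]
ft_force: [-3.7, 2.7, 13.6]
finger_gap: 0.0297
grip_force: 52.0
```

drive_tool(increments="0 0 0.006 0 0 0 1;0 0 0.006 0 0 0 0.4;0 0 0.006 0 0 0 0;0 0 0.006 0 0 0 0;0 0 0.08 0 0 0 0;0 0 0.14 0 0 0 0;-0.04 0.12 0.14 0 0 0 0;-0.09 0.28 0.14 0 0 0 0;-0.134 0.442 0.14 0 0 0 0;-0.134 0.442 0.14 0 0 0 0")

```text
clock: 18.38
tcp_pos: [0.4999, -0.107, 0.2159]
tcp_rot: [-180.0, -0.0, 17.1]
ft_force: [0.3, -0.2, 0.4]
finger_gap: 0.0854
grip_force: 0.0
```

```bash
python3 - <<'E'
from h import *
import pickle
s=manip.read_state();w=manip.read_camera("wrist")[:,:,::-1].copy();pickle.dump(s,open("w6.pkl","wb"));print(s["tcp_pos"]);c=cam("wrist",s)
for C,z in(((.421,-.136),.026),((.5016,-.109),.129)):
  for t in np.linspace(0,6.28,30):
    r=.0375 if z<.1 else .031
    p=proj(c,(C[0]+r*np.cos(t),C[1]+r*np.sin(t),z));cv2.circle(w,(int(round(p[0]*8)),int(round(p[1]*8))),8,(255,0,0),-1,shift=3)
cv2.imwrite("pics/w6.png",w)
E
```

```text
[ 0.49991111 -0.10702522  0.21587348]
```

View pics/w6.png

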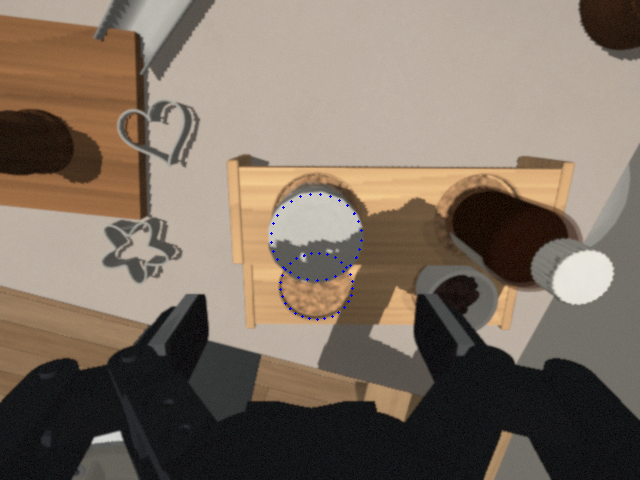

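The overlays match both the jar lid (316,237) and the empty front-left well (316,286). The bottle stands in the back-right well. Grasping the jar.

drive_tool(increments="0 0 -0.14 0 0 0 0;0 0 -0.28 0 0 0 0;0 0 -0.38 0 0 0 0;0 0 -0.444 0 0 0 0;0 0 -0.444 0 0 0 0;0 0 -0.444 0 0 0 0.2;0 0 -0.444 0 0 0 0.4;0 0 -0.444 0 0 0 1;0 0 -0.444 0 0 0 1;0 0 -0.444 0 0 0 1", squeeze=40)

```text
clock: 19.68
tcp_pos: [0.5018, -0.11, 0.0835]
tcp_rot: [179.9, -0.1, 17.0]
ft_force: [-1.4, -1.9, 6.4]
finger_gap: 0.0606
grip_force: 44.3
```

drive_tool(increments="0 0 0 0 0 0 0.1;0 0 0 0 0 0 0;0 0 -0.027 0 0 0 0;0 0 -0.027 0 0 0 0.3;0 0 -0.027 0 0 0 1;0 0 -0.027 0 0 0 1;0 0 -0.027 0 0 0 1")

```text
clock: 20.55
tcp_pos: [0.5005, -0.1094, 0.074]
tcp_rot: [-180.0, 0.0, 17.0]
ft_force: [-0.6, 0.1, -0.1]
finger_gap: 0.061
grip_force: 43.7
```

drive_tool(increments="0 0 0.03 0 0 0 1;0 0 0.1 0 0 0 1;-0.04 -0.015 0.12 0 0 0 1;-0.13 -0.045 0.12 0 0 0 1;-0.22 -0.075 0.1 0 0 0 1;-0.269 -0.09 0.04 0 0 0 1;-0.269 -0.09 -0.04 0 0 0 1;-0.269 -0.09 -0.09 0 0 0 1;-0.269 -0.09 -0.12 0 0 0 1;-0.269 -0.09 -0.12 0 0 0 1")

```text
clock: 21.8
tcp_pos: [0.4198, -0.1363, 0.0377]
tcp_rot: [-180.0, 0.0, 17.0]
ft_force: [-0.4, 0.6, -1.3]
finger_gap: 0.0608
grip_force: 44.0
```

```bash
python3 - <<'E'
from h import *
import pickle
s=manip.read_state();w=manip.read_camera("wrist")[:,:,::-1];d=manip.read_camera("side")[:,:,::-1]
pickle.dump(s,open("w7.pkl","wb"));print(s["tcp_pos"],s["ft_force"]);cv2.imwrite("pics/w7.png",w)
cv2.imwrite("pics/c7.png",np.vstack([cv2.resize(w,(400,300)),cv2.resize(d[130:280,230:430],(400,300))]))
E
```

```text
[ 0.41979323 -0.13630517  0.03768958] [-0.39305404  0.64716058 -1.33147306]
```

View pics/c7.png

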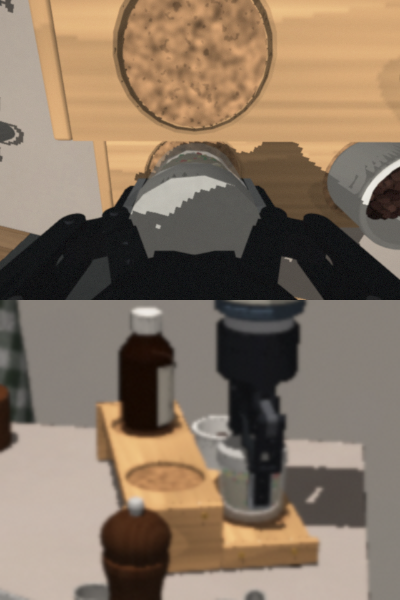

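The jar is level over the front-left well, with the arc visible evenly behind it. The empty back-left well has its front rim at about (312,207) and its sides at 184 and 438. Lowering.

drive_tool(increments="0 0 -0.01 0 0 0 1;0 0 -0.018 0 0 0 1;0 0 -0.024 0 0 0 1;0 0 -0.024 0 0 0 1")

```text
clock: 22.4
tcp_pos: [0.4202, -0.1365, 0.0318]
tcp_rot: [180.0, -0.0, 17.0]
ft_force: [-4.5, 2.0, 17.9]
finger_gap: 0.0607
grip_force: 45.9
```

```bash
python3 - <<'E'
from h import *
import pickle
s=pickle.load(open("w7.pkl","rb"));c=cam("wrist",s)
f=cast(c,(312,208),.068);l=cast(c,(184,85),.068);r=cast(c,(438,85),.068);ex=np.array([.957,.291,0])
print(f+.0375*ex,(l+r)/2,np.linalg.norm(l-r))
E
```

```text
[ 0.50189029 -0.11073584  0.068     ] [ 0.50142894 -0.11048063  0.068     ] 0.07503552778803453
```

drive_tool(increments="0 0 0.005 0 0 0 1;0 0 0.006 0 0 0 0.3;0 0 0.006 0 0 0 0;0 0 0.006 0 0 0 0;0 0 0.12 0 0 0 0;0 0 0.3 0 0 0 0;0.02 0.1 0.48 0 0 0 0;0.06 0.28 0.63 0 0 0 0;0.1 0.47 0.63 0 0 0 0;0.14 0.66 0.63 0 0 0 0")

```text
clock: 23.65
tcp_pos: [0.4629, 0.0634, 0.2212]
tcp_rot: [180.0, -0.2, 16.9]
ft_force: [1.2, -1.2, -0.2]
finger_gap: 0.0853
grip_force: 0.0
```

drive_tool(increments="0.03 0.16 0 0 0 0 0;0.061 0.309 0 0 0 0 0;0.061 0.309 -0.1 0 0 0 0;0.061 0.309 -0.25 0 0 0 0;0.061 0.309 -0.376 0 0 0 0;0.061 0.309 -0.376 0 0 0 0.3;0.061 0.309 -0.376 0 0 0 1;0.061 0.309 -0.376 0 0 0 1;0.061 0.309 -0.376 0 0 0 1;0.061 0.309 -0.376 0 0 0 1")

```text
clock: 24.9
tcp_pos: [0.4815, 0.1545, 0.1086]
tcp_rot: [-180.0, -0.2, 17.0]
ft_force: [-0.6, -1.6, 7.5]
finger_gap: 0.0468
grip_force: 41.7
```

drive_tool(increments="0 0 0 0 0 0 0.3;0 0 -0.012 0 0 0 0.2;0 0 -0.012 0 0 0 0.3;0 0 -0.012 0 0 0 1;0 0 -0.012 0 0 0 1;0 0 -0.012 0 0 0 1;0 0 -0.012 0 0 0 1")

```text
clock: 25.78
tcp_pos: [0.4804, 0.1541, 0.1035]
tcp_rot: [180.0, -0.0, 17.0]
ft_force: [0.3, -3.1, 3.7]
finger_gap: 0.0467
grip_force: 41.5
```

drive_tool(increments="0 0 0.06 0 0 0 1;0 0 0.18 0 0 0 1;0 -0.05 0.29 0 0 0 1;0 -0.17 0.32 0 0 0 1;0.02 -0.32 0.32 0 0 0 1;0.04 -0.48 0.32 0 0 0 1;0.06 -0.64 0.32 0 0 0 1;0.071 -0.78 0.32 0 0 0 1;0.071 -0.888 0.31 0 0 0 1;0.071 -0.888 0.25 0 0 0 1")

```text
clock: 27.02
tcp_pos: [0.5023, -0.1141, 0.1787]
tcp_rot: [180.0, -0.1, 16.8]
ft_force: [0.3, -0.3, -2.8]
finger_gap: 0.0473
grip_force: 41.3
```

drive_tool(increments="0 0 -0.05 0 0 0 1;0 0 -0.07 0 0 0 1;0 0 -0.07 0 0 0 1")

```text
clock: 27.4
tcp_pos: [0.5014, -0.1116, 0.157]
tcp_rot: [-180.0, 0.1, 17.0]
ft_force: [-0.5, -0.1, -2.4]
finger_gap: 0.0471
grip_force: 41.3
```

```bash
python3 - <<'E'
from h import *
s=manip.read_state();w=manip.read_camera("wrist")[:,:,::-1];d=manip.read_camera("side")[:,:,::-1]
print(s["tcp_pos"],s["ft_force"])
cv2.imwrite("pics/c8.png",np.vstack([cv2.resize(w,(400,300)),cv2.resize(d[130:280,230:430],(400,300))]))
E
```

```text
[ 0.501397   -0.11160226  0.15701862] [-0.45338704 -0.07864734 -2.3679044 ]
```

View pics/c8.png

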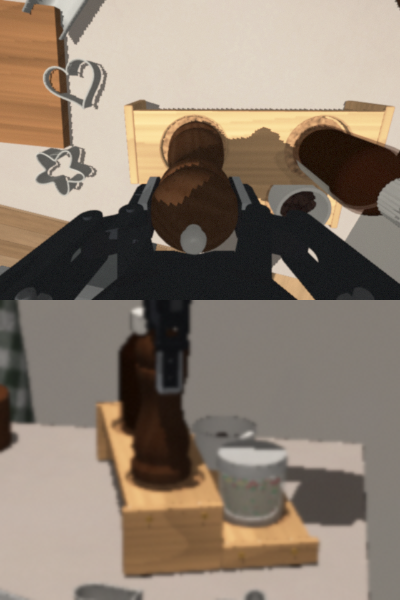

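The mill hangs upright, centred over the back-left well, and the jar, ramekin and bottle are standing. Lowering.

drive_tool(increments="0 0 -0.012 0 0 0 1;0 0 -0.02 0 0 0 1;0 0 -0.025 0 0 0 1;0 0 -0.025 0 0 0 1")

```text
clock: 28.0
tcp_pos: [0.5016, -0.1122, 0.1499]
tcp_rot: [-180.0, 0.0, 17.0]
ft_force: [-0.5, 0.7, -1.6]
finger_gap: 0.0474
grip_force: 41.3
```

drive_tool(increments="0 0 -0.004 0 0 0 1;0 0 -0.008 0 0 0 1;0 0 -0.008 0 0 0 1")

```text
clock: 28.38
tcp_pos: [0.5027, -0.1125, 0.1494]
tcp_rot: [179.9, -0.1, 17.0]
ft_force: [-4.6, 0.7, 15.6]
finger_gap: 0.0473
grip_force: 40.5
```

Seated at the predicted height. Releasing and retreating.

drive_tool(increments="0 0 0.006 0 0 0 1;0 0 0.006 0 0 0 0.4;0 0 0.006 0 0 0 0;0 0 0.006 0 0 0 0;0 0 0.12 0 0 0 0;0 0 0.25 0 0 0 0;0 0 0.32 0 0 0 0;-0.2 0.1 0.32 0 0 0 0;-0.4 0.2 0.32 0 0 0 0;-0.5 0.3 0.32 0 0 0 0")

```text
clock: 29.62
tcp_pos: [0.3493, -0.0216, 0.2432]
tcp_rot: [-180.0, 0.0, 16.9]
ft_force: [1.0, -0.1, 0.7]
finger_gap: 0.0854
grip_force: 0.0
```

```bash
python3 - <<'E'
from h import *
s=manip.read_state();w=manip.read_camera("wrist")[:,:,::-1];d=manip.read_camera("side")[:,:,::-1]
cv2.imwrite("pics/c9.png",np.vstack([cv2.resize(w,(400,300)),cv2.resize(d[130:280,230:430],(400,300))]))
E
```

```text
(no output)
```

View pics/c9.png

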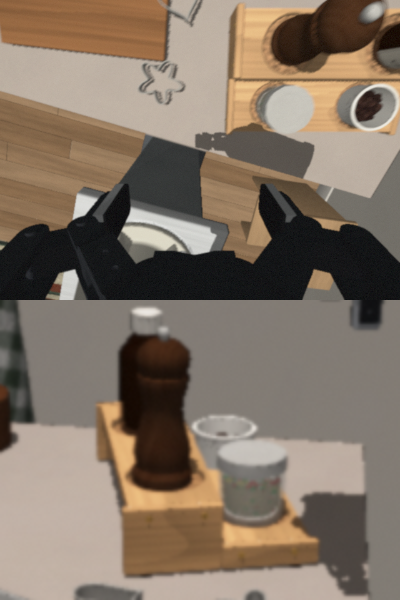

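All four stand upright in their wells and the gripper is clear. Handing in.

```bash
python3 -c "
from station import manip
print(manip.finish_job())"
```

```text
the job is handed in; nothing more can be done
None
```

The job is handed in after about 30 s of robot time: the mill (left) and bottle (right) are in the back wells, and the jar (left) and ramekin (right) are in the front wells, all upright in the last pictures, with the gripper clear.

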